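Pack the screening instruments into their foam-lined case and shut it

ROBOT

A 6-joint arm with a two-finger parallel gripper is mounted at the origin on a cart in front of the work surface, level with it; the furniture and walls round the work are solid. World frame = base frame: x ahead of the robot, y to its left, z up, the work surface at z = 0. Lengths are in m, angles in rad, forces in N, time in s.
With the tool pointing down it reaches from about 0.375 to 0.975 m from the base axis. Payload 3.8 kg.
Tool frame: the origin (TCP) lies at the very end of the fingers, on their centre line; the grasp point (between the pads) lies 19 mm behind it; z points along the fingers, y is the line along which they close (so a half turn about z gives the same grasp; the last joint's range is limited). The gripper opens to 85 mm and grips with 20 to 120 N. Pads are 22 mm wide; open, the fingers measure 114 mm over their backs; the gripper's body (76 mm by 85 mm) begins 54 mm behind the grasp point. The pads swing forward as they close: fully open they stand 13 mm farther back than shut.
Start: joints at [-1.302, 0.264, 1.604, -0, 1.274, -0.037], TCP at [0.203, -0.644, 0.231] pointing down, gripper open.
Joint ranges: [-2.63, 2.63], [-0.94, 2.18], [0.31, 2.57], [-1.31, 4.45], [0, 2.66], [-2.55, 2.55]. Speed limits (rad/s): [2.57, 2.57, 3.14, 3.14, 3.14, 3.14].

INTERFACE

Orientations are given as a rotation vector (axis times angle).
In Python, from workcell import monitor, viewer, job gives the robot as it stands. The module is installed in compiled form; this text tells all that it offers.
- The arm moves only by the tool step_arm, never from a script. Its argument "series" is one flat list of numbers, 4 for each row, row after row: the shift along the tool's x, y, z in m, then the turn about the tool's z in rad. A call has 1 to 8 rows; each row is the pose to reach, as a shift and turn from the pose commanded when the call began, along the tool's axes at that moment; what a row does not reach only later rows make up. A row lasts 1/8 s, in which the tool goes at most 62.5 mm and 10.7 degrees, less where a joint would pass 70% of its speed; a pose out of reach is approached as far as the arm can. A call with a gripper value outside its range is refused whole. "gripper" is the opening, from 0 (shut) to 1 (fully open), set as the call begins (left out, the last holds). The fingers move at their own pace and stop on an object; "newtons" is the grip in N (left out, the last holds). Time passes only in rows, so rows that repeat a pose let the fingers close. It gives the time, the measured TCP pose, the force, the opening and the grip force at its end, in the units of the state.
- monitor.read_state(): the state, without advancing time (a new reading comes with each control period).
- viewer.read_camera(name): name is "scene" or "top" or "wrist"; returns a dict with "image" (480x640x3 uint8, red, green, blue), "intrinsics" (3x3 intrinsics, pixels), "T" (4x4, takes a point from camera to world coordinates); the wrist camera has in their place "hand_eye" (4x4, takes a point from camera to tool coordinates, whose origin is the TCP and whose axes are the flange's). Camera axes: x right, y up, looking along -z (the intrinsics and any distortion apply to the point x, -y, -z); pixel columns grow to the right and rows downward; lengths in m; the calibration is good to about 2 mm. A picture is of the moment at which its call begins: read the wrist's pose just before it. There is no depth.
- job.finish_job(): hands the job in; it is judged then, once.
Trained networks look in a picture, given as the dict that the camera call returned (one of the last four; its "shot" number tells which), for a name from the list of things; names that differ only in an ending like _2 or _b are one class to them, and where a whole thing is asked for, a point or a joint stands for the part that bears it (a point fixed in the world has none). Each returns a list of dicts, best first, with "score" (0 to 1); they miss things now and then, are a little off and sometimes report something else, mostly with a low value. They report only what shows in the picture. A call takes as long as a camera call. They do not tell look-alikes from the thing itself.
- viewer.boxes_of(picture, label): "extent" ([centre column, centre row, width, height] in pixels, round what is visible of it).
- viewer.spot_point(picture, label): "point" ([column, row] in pixels: a listed point, or the origin of a listed thing).
The state is a dict: "time": time; "q": joint angles; "joint_vel": joint speeds; "joint_torque": joint torques, N m; "tool_pos": TCP position; "tcp_rot": TCP orientation; "wrist_force": force on the tool from outside, world axes, zero at the start; "torque": the same for the moment, N m; "width": opening from 0.0 (shut) to 1.0 (fully open); "grip_force": force on a finger pad.
Only numpy, scipy, OpenCV 4.12 (cv2) and the standard library are available. Lean on these libraries where they do the work, as an engineer would, in place of code of your own. Each camera call takes 0.05 s, during which the arm holds its last target. There are 200 camera calls.

TASK

Pack up the screening instruments: press the infrared thermometer, the timer and the finger oximeter each into its own matching cut-out in the foam of the open case, until all three lie flat and fully home on the yellow floor of their cut-outs. Only then shut the case's lid completely, and leave the other things on the table where they are.

Things in the scene. Friction and masses are not known exactly. Their poses are not given: they have to be found in the camera images.
- case: open hard case, does not slide; 216 (x) x 326 (y) x 50 mm high, walls 8 mm; origin: centre of its underside; x to the hinge side, y along the hinge, z up. Filled with charcoal foam, top 46 mm above the table, with three yellow-floored cut-outs 2 to 3 mm wider all round than their instruments
- foam_top (a point): centre of the foam's top. In every cut-out two springy foam lips on opposite walls reach 2 mm into the instrument's way: laid in, it rests about 8 to 15 mm above the floor and needs a straight push of about 5 to 12 N to go home; it then stays. Finger recesses as deep as the cut-out and 34 to 36 mm wide reach 21 to 24 mm beyond the middle of two opposite sides
- lid (a joint): lid angle: 0 shut, grows as the free side rises, 1.55 to 1.75 (upright) at the start, stop at 1.8. Stiff hinge (0.4 N m): it stays where it is left and must be pushed all the way down. Hinge line along case y at case x = 108, z = 50 mm. The lid is a shell: shut, it covers the case (216 x 326 mm) and is 26 mm high
- lid_edge (a point): middle of the free side of the lid, at its outer face: 216 mm from the hinge and, when shut, 26 mm above it
- thermometer_pocket (a point): floor of the thermometer's cut-out, 24 mm above the table (22 mm deep), where the thermometer's origin belongs. Shaped like the thermometer: fits only with its x and y axes along the case's x and y (not turned round). Lips at both ends (case +y, -y); finger recesses (case +x, -x) beside the grip, at case y = +4.5 mm
- timer_pocket (a point): floor of the timer's square cut-out, 33 mm above the table (13 mm deep), where the timer's origin belongs; any of the four ways round, sides along the case's. Lips on the case +x and -x sides; finger recesses on the +y and -y sides
- oximeter_pocket (a point): floor of the oximeter's cut-out, 30 mm above the table (16 mm deep), where the oximeter's origin belongs; its long (y) axis goes along case x, either way round. Lips at its two ends (case +x, -x); finger recesses on the long sides (case +y, -y)
- thermometer: white infrared thermometer on its side, 51 x 136 x 40 mm, about 0.11 kg; origin: centre of its outline on its underside, z up. Grip: x -25.5 to 4.5, y -15 to 68, 34 mm high, edges rounded by 10 mm. Head: x -24.5 to 15.5, y -68 to -16, 40 mm high (small parts stand out to x = 25). Centre of mass near x -8, y -8 mm
- timer: white square timer, 64 x 64 x 20 mm (solid body 18 mm high), about 0.06 kg, face up; origin: centre of its underside, x and y along its sides, z up
- oximeter: finger oximeter clip, black upper and grey lower shell, 33 x 60 x 30 mm (solid up to 28.5 mm), about 0.055 kg; origin: centre of its underside; y along its length, z up
- highlighter_1: orange highlighter, 24 x 126 x 16 mm, bystander; origin: centre of its underside, y along it
- pen_1: red pen, 12 x 145 x 9 mm, bystander; origin: centre of its underside, y along it
- sticky_block: block of coloured sticky notes, 83 x 83 x 17 mm, bystander; origin: centre of its underside
- test_cassette_1: white test cassette, 20 x 70 x 6 mm, bystander; origin: centre of its underside, y along it
Mind the look-alikes: they are no part of the job. Several things look just like the oximeter: the one meant starts farthest to the robot's right.

How it is judged:
On the way:
1. all three instruments are pressed fully home in their own cut-outs while the lid is still open (horizontal distance between thermometer and thermometer_pocket below 0.004 m and z of thermometer in the frame of thermometer_pocket between -0.003 and 0.003 m and angle between thermometer's own z axis and vertical below 0.1 rad and angle between the y axis of thermometer and the y axis of case, either way round below 0.08 rad and horizontal distance between timer and timer_pocket below 0.004 m and z of timer in the frame of timer_pocket between -0.003 and 0.003 m and angle between each of timer, oximeter's own z axis and vertical below 0.06 rad and horizontal distance between oximeter and oximeter_pocket below 0.004 m and z of oximeter in the frame of oximeter_pocket between -0.003 and 0.003 m and angle between the y axis of oximeter and the x axis of case, either way round below 0.08 rad and value of joint lid above 1 rad), for 0.2 s.
At the end, for the whole second after the job is handed in: thermometer, timer and oximeter each lie at rest in their own cut-out, within 4 mm sideways and 3 mm in height of fully home, level within 0.06 rad (0.1 rad for the thermometer; thermometer and oximeter lined up with their cut-outs within 0.08 rad), and the lid is shut to within 0.035 rad (horizontal distance between thermometer and thermometer_pocket below 0.004 m and z of thermometer in the frame of thermometer_pocket between -0.003 and 0.003 m and angle between thermometer's own z axis and vertical below 0.1 rad and angle between the y axis of thermometer and the y axis of case, either way round below 0.08 rad and horizontal distance between timer and timer_pocket below 0.004 m and z of timer in the frame of timer_pocket between -0.003 and 0.003 m and angle between each of timer, oximeter's own z axis and vertical below 0.06 rad and horizontal distance between oximeter and oximeter_pocket below 0.004 m and z of oximeter in the frame of oximeter_pocket between -0.003 and 0.003 m and angle between the y axis of oximeter and the x axis of case, either way round below 0.08 rad and value of joint lid below 0.035 rad and velocity of joint lid below 0.05 rad/s and linear speed of each of thermometer, timer, oximeter below 0.02 m/s); the robot touches nothing.
It fails at once if a bystander (highlighter, pen, sticky notes, test cassette) is moved by more than 30 mm (distance of any of highlighter_1, pen_1, sticky_block, test_cassette_1 from where it was at the start of the episode above 0.03 m).
It also fails if it takes over 72 s, if anything falls off the work surface, if the arm or the gripper's body presses on something with over 40 N, if the wrist force passes 120 N, or if a joint passes its speed limit or range.

## Working session

There is one attempt and no reset: what is moved stays moved. The work goes in short steps, Python scripts to look and compute and a tool call to move; the robot and the scene stay as the last step left them, time stands still between calls to the robot, and variables do not carry over. Pictures are saved under pics/ and viewed, at most 10 in all, crops included, and the job is handed in when it is done.

Besides the shell and the picture viewer there is one more tool, called after "Call:" by a JSON object that holds its "method" and its "body", one argument or row to a line. step_arm: Moves the arm, as the interface text tells. Its arguments: {"type":"object","properties":{"series":{"type":"array"},"gripper":{"type":"number"},"newtons":{"type":"number"}},"required":["series"]}

```bash
mkdir -p pics
cat > h.py <<'E'
import numpy as np, cv2
from scipy.spatial.transform import Rotation as R
from workcell import monitor, viewer, job
def cam(name):
    s=monitor.read_state(); p=viewer.read_camera(name)
    if 'T' in p: T=np.array(p['T'])
    else:
        W=np.eye(4);W[:3,:3]=R.from_rotvec(s['tcp_rot']).as_matrix();W[:3,3]=s['tool_pos'];T=W@np.array(p['hand_eye'])
    return p,T
def w(p,T,px,z):
    K=np.array(p['intrinsics']);d=np.array([(px[0]-K[0,2])/K[0,0],-(px[1]-K[1,2])/K[1,1],-1.])
    d=T[:3,:3]@d;o=T[:3,3];return o+d*(z-o[2])/d[2]
def proj(p,T,P):
    K=np.array(p['intrinsics']);c=np.linalg.inv(T)@np.append(P,1);return np.array([K[0,2]+K[0,0]*c[0]/-c[2],K[1,2]+K[1,1]*c[1]/c[2]])
def save(p,n): cv2.imwrite('pics/'+n+'.png',cv2.cvtColor(p['image'],cv2.COLOR_RGB2BGR))
E
python3 - <<'E'
from h import *
p,T=cam('top');save(p,'top0');print([k for k in p],p['intrinsics'],T.round(3).tolist())
Z=dict(thermometer=0,timer=0,oximeter=0,case=0,foam_top=.046,lid_edge=.27,thermometer_pocket=.024,timer_pocket=.033,oximeter_pocket=.03,highlighter_1=0,pen_1=0,sticky_block=0,test_cassette_1=0)
for n,z in Z.items():
    for r in viewer.spot_point(p,n): print(n,round(r['score'],2),np.round(r['point']),w(p,T,r['point'],z).round(3))
s,T=cam('scene');save(s,'scene0');st=monitor.read_state();print(st)
p,T=cam('wrist');print(p['hand_eye'],p['intrinsics'])
a=cv2.imread('pics/top0.png');b=cv2.imread('pics/scene0.png')
E
```

```text
['image', 'intrinsics', 'T', 'shot'] [[466.91998552   0.         319.87017998]
 [  0.         466.91998552 241.33685633]
 [  0.           0.           1.        ]] [[0.028, 0.983, -0.18, 0.358], [-1.0, 0.029, 0.003, -0.062], [0.008, 0.18, 0.984, 1.138], [0.0, 0.0, 0.0, 1.0]]
thermometer 0.74 [456. 252.] [ 0.551 -0.402  0.   ]
timer 0.94 [386. 296.] [ 0.437 -0.231  0.   ]
timer 0.65 [393. 208.] [ 0.656 -0.246  0.   ]
oximeter 0.75 [343. 253.] [ 0.539 -0.122  0.   ]
oximeter 0.72 [255. 194.] [0.684 0.101 0.   ]
oximeter 0.71 [217. 174.] [0.732 0.202 0.   ]
case 0.77 [212. 273.] [0.48  0.195 0.   ]
foam_top 0.58 [430. 195.] [ 0.68  -0.328  0.046]
foam_top 0.55 [206. 276.] [0.469 0.199 0.046]
lid_edge 0.79 [189. 187.] [0.617 0.19  0.27 ]
thermometer_pocket 0.8 [212. 295.] [0.426 0.188 0.024]
timer_pocket 0.87 [180. 254.] [0.521 0.268 0.033]
oximeter_pocket 0.82 [247. 259.] [0.513 0.109 0.03 ]
highlighter_1 0.69 [326. 299.] [ 0.425 -0.084  0.   ]
pen_1 0.44 [392. 208.] [ 0.656 -0.245  0.   ]
sticky_block 0.89 [298. 202.] [ 0.667 -0.007  0.   ]
test_cassette_1 0.51 [433. 196.] [ 0.692 -0.3
[... 382 characters left out ...]
e-05]), 'tool_pos': array([ 0.20319004, -0.6437022 ,  0.23133226]), 'tcp_rot': array([ 3.10488119e+00,  4.78424445e-01, -3.32788369e-05]), 'wrist_force': array([ 0.18236331,  0.53330653, -0.57067939]), 'torque': array([0.05682671, 0.01648705, 0.01726351]), 'grip_force': 0.0, 'width': 1.0016220224523127}
[[-5.59457987e-04  9.49681551e-01  3.13216599e-01  7.97744143e-02]
 [ 9.99998738e-01  9.97119724e-04 -1.23712768e-03 -1.83558000e-04]
 [-1.48719179e-03  3.13215512e-01 -9.49680910e-01 -1.42762575e-01]
 [ 0.00000000e+00  0.00000000e+00  0.00000000e+00  1.00000000e+00]] [[406.5839926    0.         312.17914669]
 [  0.         406.5839926  239.63691374]
 [  0.           0.           1.        ]]
```

View pics/top0.png

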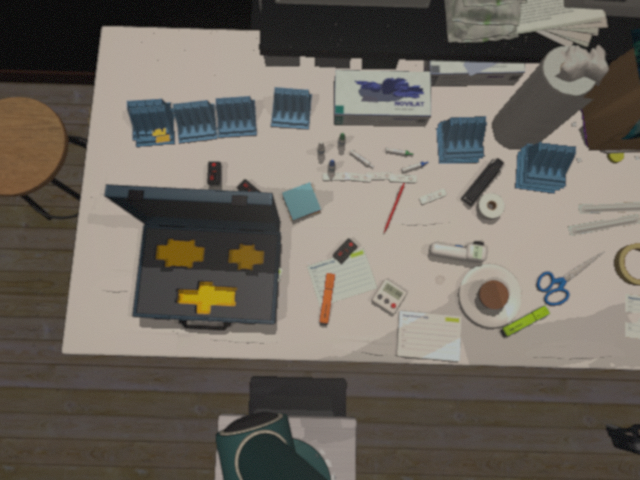

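View pics/scene0.png

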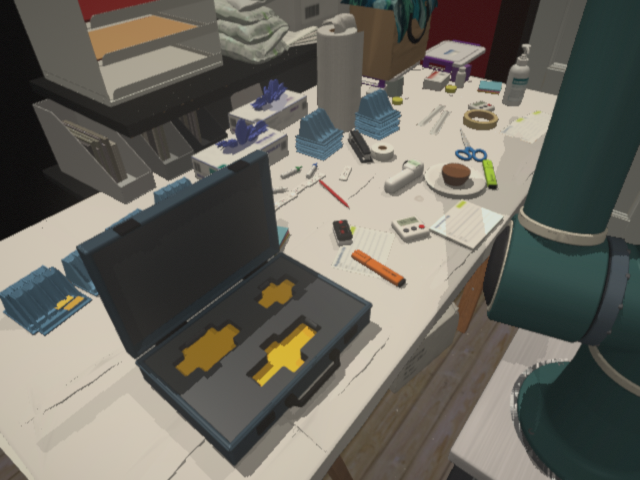

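The top view shows the thermometer at (458,251), the timer at (389,296) and the target oximeter at (345,250). The case is at (210,260) with the lid upright on its far side. The `foam_top` hit at (430,195) is false. Next I move the wrist camera above the instruments.

```bash
cat >> h.py <<'E'
def go(*t):
    s=monitor.read_state();M=R.from_rotvec(s['tcp_rot']).as_matrix();x=M[:,0];yaw=np.arctan2(x[1],x[0])
    sh=M.T@(np.array(t[:3])-s['tool_pos']);d=(yaw-t[3]+np.pi)%(2*np.pi)-np.pi
    print('t',round(s['time'],2),'pos',s['tool_pos'].round(4),'yaw',round(yaw,3),'SHIFT',sh.round(4).tolist(),'TURN',round(d,3),'q6goal',round(np.arctan2(t[1],t[0])+np.pi/2-t[3],2))
E
python3 -c "
from h import *
go(.48,-.30,.3,1.57)"
```

```text
t 0.8 pos [ 0.2032 -0.6437  0.2314] yaw 0.306 SHIFT [0.3674, -0.2444, -0.0687] TURN -1.264 q6goal -0.56
```

Call:
{"method": "step_arm", "body": {
  "series": [0.367,-0.244,-0.069,-1.264,0.367,-0.244,-0.069,-1.264,0.367,-0.244,-0.069,-1.264,0.367,-0.244,-0.069,-1.264,0.367,-0.244,-0.069,-1.264,0.367,-0.244,-0.069,-1.264,0.367,-0.244,-0.069,-1.264,0.367,-0.244,-0.069,-1.264]
}}

```text
time: 1.8
tool_pos: [0.4822, -0.2976, 0.3016]
tcp_rot: [2.215, 2.225, 0.002]
wrist_force: [0.3, -0.2, -0.2]
width: 1.001
grip_force: 0.0
```

Run:
```python
from h import *
p,T=cam('wrist');save(p,'w1')
for n in ['thermometer','timer','oximeter']:
    for r in viewer.spot_point(p,n): print(n,round(r['score'],2),np.round(r['point'],1),w(p,T,r['point'],0).round(4))
    for r in viewer.boxes_of(p,n): print(' box',round(r['score'],2),np.round(r['extent'],1))
print(np.linalg.inv(T).tolist())
go(.48,.1,.3,1.57)
```

```text
thermometer 0.9 [375.2 271. ] [ 0.5572 -0.4033  0.    ]
 box 0.89 [368.2 275.7  45.3 119.4]
timer 0.85 [267.1 123.7] [ 0.4346 -0.2362  0.    ]
 box 0.69 [265.9 122.4  80.5  80.2]
oximeter 0.74 [371.2   4. ] [ 0.5386 -0.1245 -0.    ]
 box 0.86 [380.2  19.4  68.6  38.8]
[[0.9999901818457942, 0.0038742182157904268, 0.002150963791982259, -0.48112589338777395], [-0.00300125454464419, 0.9492615044337733, -0.3144735102855081, 0.3474403368463455], [-0.0032601661270913063, 0.314463967146234, 0.9492638119529673, -0.3518762870063866], [0.0, 0.0, 0.0, 1.0]]
t 2.15 pos [ 0.4787 -0.3017  0.2998] yaw 1.567 SHIFT [0.4017, -0.0001, -0.0001] TURN -0.003 q6goal 0.21
```

View pics/w1.png

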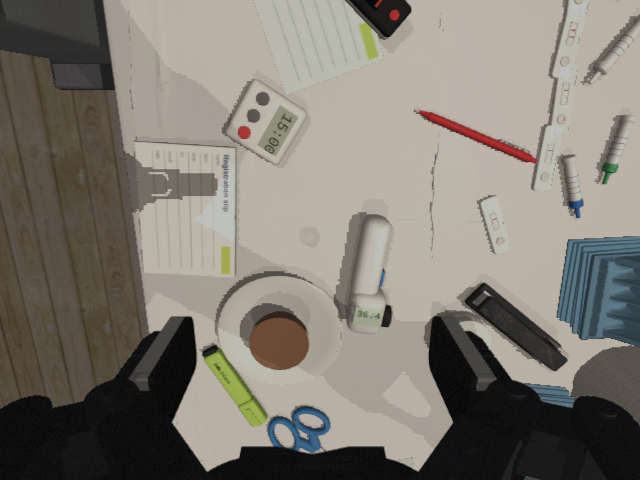

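The wrist view shows the timer at (266,122), the thermometer at (370,270) with its head toward −y, and the oximeter cut off at the top at (380,15). The plate is clear of the thermometer's grip. Next I look at the case.

Call:
{"method": "step_arm", "body": {
  "series": [0.54,0,0,0,0.54,0,0,0,0.54,0,0,0,0.54,0,0,0,0.54,0,0,0,0.54,0,0,0,0.54,0,0,0,0.54,0,0,0]
}}

```text
time: 3.15
tool_pos: [0.4804, 0.2002, 0.3003]
tcp_rot: [2.225, 2.217, 0.001]
wrist_force: [0.7, 0.1, -0.2]
width: 0.999
grip_force: 0.0
```

Run:
```python
from h import *
Z=dict(thermometer_pocket=.024,timer_pocket=.033,oximeter_pocket=.03,foam_top=.046,case=0,lid_edge=.27)
p,T=cam('wrist');save(p,'w2');np.savez('w2.npz',T=T,K=p['intrinsics'])
for n,z in Z.items():
    for r in viewer.spot_point(p,n): print(n,round(r['score'],2),np.round(r['point'],1),w(p,T,r['point'],z).round(4))
go(.52,.02,.2,1.57)
```

```text
thermometer_pocket 0.56 [261.2 191.2] [0.4266 0.1953 0.024 ]
timer_pocket 0.68 [353.2 119.7] [0.5199 0.2669 0.033 ]
oximeter_pocket 0.82 [344.8 265.6] [0.5152 0.1138 0.03  ]
foam_top 0.79 [303.5 193.2] [0.4713 0.1976 0.046 ]
case 0.75 [307.6 185.5] [0.4749 0.1966 0.    ]
lid_edge 0.93 [593.2 294.1] [0.6117 0.1958 0.27  ]
t 3.5 pos [0.4805 0.1977 0.3001] yaw 1.567 SHIFT [-0.1775, 0.0402, 0.1002] TURN -0.003 q6goal 0.04
```

View pics/w2.png

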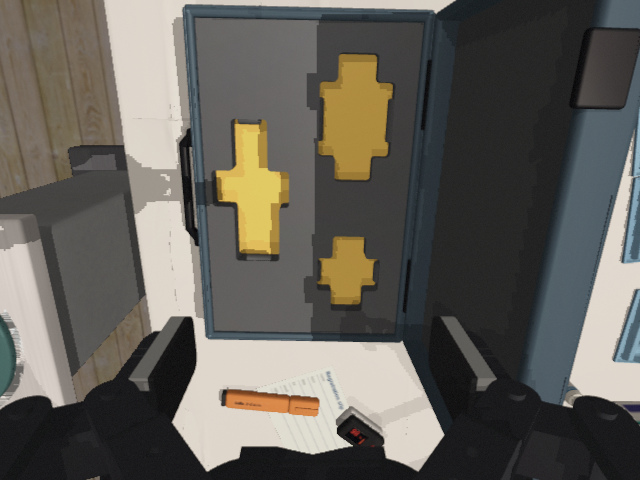

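The case's outer corners are near (184,7), (434,10), (404,341) and (206,338), and all three cut-outs are visible. I'll fit the yellow outlines while the camera moves on to the oximeter.

```bash
cat > fit.py <<'E'
from h import *
from scipy.optimize import minimize
def rect(x0,x1,y0,y1): return np.array([[x0,y0],[x1,y0],[x1,y1],[x0,y1]],float)
SH=dict(thermometer=(.024,[rect(-28,7,-17,70.5),rect(-27,18,-70.5,-13.5),rect(-48,27,-13,22)]),
 timer=(.033,[rect(-34.5,34.5,-34.5,34.5),rect(-17.5,17.5,-54.5,54.5)]),
 oximeter=(.030,[rect(-32.5,32.5,-19,19),rect(-17.5,17.5,-39,39)]))
def mask(img):
    h=cv2.cvtColor(img,cv2.COLOR_RGB2HSV);return ((h[...,0]>17)&(h[...,0]<32)&(h[...,1]>120)&(h[...,2]>60))
def render(p,T,rs,c,yaw,z,sc=4):
    m=np.zeros((480*sc,640*sc),np.uint8);M=np.array([[np.cos(yaw),-np.sin(yaw)],[np.sin(yaw),np.cos(yaw)]])
    for r in rs:
        q=[proj(p,T,[*(M@(v/1000)+c),z]) for v in r];cv2.fillPoly(m,[np.round(np.array(q)*sc).astype(np.int32)],1)
    return m
def fitp(p,T,name,c0,yaw0):
    z,rs=SH[name];mk=mask(p['image']).astype(np.uint8)
    u=proj(p,T,[*c0,z]).astype(int);roi=np.zeros_like(mk);roi[max(0,u[1]-110):u[1]+110,max(0,u[0]-90):u[0]+90]=1
    n,l,s,_=cv2.connectedComponentsWithStats(mk*roi);k=1+np.argmax(s[1:,4]);mk=cv2.resize((l==k).astype(np.uint8),None,fx=4,fy=4,interpolation=cv2.INTER_NEAREST)
    def f(v):
        c=np.array(v[:2])/1000+c0;a=yaw0+v[2]/100
        m=render(p,T,rs,c,a,z)&render(p,T,rs,c,a,.046)
        return 1-(m&mk).sum()/(m|mk).sum()
    r=minimize(f,[0,0,0],method='Nelder-Mead',options=dict(initial_simplex=[[0,0,0],[5,0,0],[0,5,0],[0,0,5]],xatol=.1,fatol=1e-4))
    return np.array(r.x[:2])/1000+c0,yaw0+r.x[2]/100,1-r.fun
E
python3 - <<'E'
from fit import *
d=np.load('w2.npz');T=d['T'];p=dict(intrinsics=d['K'],image=cv2.cvtColor(cv2.imread('pics/w2.png'),cv2.COLOR_BGR2RGB))
C=[w(p,T,q,.05)[:2] for q in [(184,7),(434,10),(404,341),(206,338)]];print(np.round(C,4).tolist(),np.mean(C,0))
for a,b in [(0,1),(3,2),(3,0),(2,1)]:
    v=C[b]-C[a];print(np.linalg.norm(v).round(4),np.arctan2(v[1],v[0]).round(4))
for n,c in dict(thermometer=(.4266,.1953),timer=(.52,.267),oximeter=(.515,.114)).items(): print(n,*fitp(p,T,n,np.array(c),.0))
E
```

```text
[[0.3708, 0.3607], [0.585, 0.3576], [0.5812, 0.0315], [0.3617, 0.0362]] [0.47468291 0.19647514]
0.2143 -0.0144
0.2195 -0.0215
0.3246 1.5429
0.3261 1.559
thermometer [0.42863824 0.19613809] -0.029855688427172834 0.9579434436703904
timer [0.52118016 0.26680432] -0.025618778263277287 0.8997483330306411
oximeter [0.51750316 0.10931297] -0.021516822465565175 0.8693035439804291
```

Call:
{"method": "step_arm", "body": {
  "series": [-0.19,0.042,0.1,0,-0.19,0.042,0.1,0,-0.19,0.042,0.1,0,-0.19,0.042,0.1,0,-0.19,0.042,0.1,0]
}}

```text
time: 4.12
tool_pos: [0.5209, 0.0058, 0.1989]
tcp_rot: [-2.229, -2.212, 0.004]
wrist_force: [0.2, 0.2, -0.4]
width: 1.002
grip_force: 0.0
```

Run:
```python
from h import *
p,T=cam('wrist');save(p,'w3');np.savez('w3.npz',T=T,K=p['intrinsics'])
for r in viewer.spot_point(p,'oximeter')[:3]: print(round(r['score'],2),np.round(r['point'],1),w(p,T,r['point'],0).round(4))
for r in viewer.boxes_of(p,'oximeter')[:3]: print(' box',round(r['score'],2),np.round(r['extent'],1))
```

```text
0.96 [331.1 333.1] [ 0.5368 -0.1215  0.    ]
 box 0.73 [336.5 345.7  73.3  68.6]
 box 0.34 [346.9 183.3 585.7 363.4]
```

View pics/w3.png

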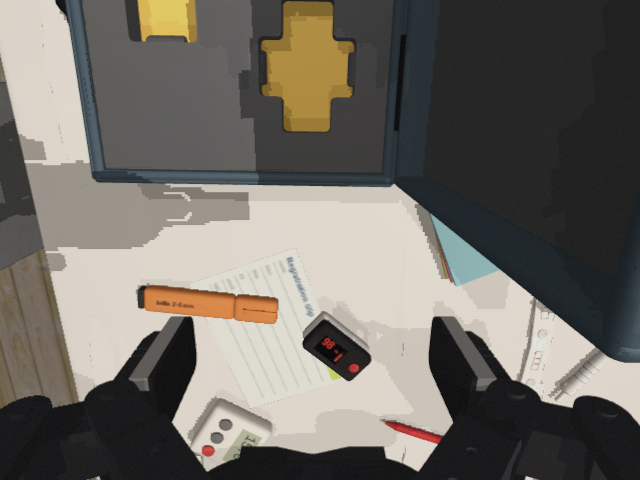

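The oximeter is at about (336,346), turned roughly 40° in the image. I'll segment its black shell to get its axis.

Run:
```python
from h import *
d=np.load('w3.npz');T=d['T'];p=dict(intrinsics=d['K'],image=cv2.imread('pics/w3.png'))
m=np.zeros((480,640),np.uint8);m[300:395,285:390]=1
g=p['image'].max(2)
for th in (70,100):
    k=cv2.morphologyEx(((g<th)*m).astype(np.uint8),cv2.MORPH_CLOSE,np.ones((9,9)))
    c=max(cv2.findContours(k,0,1)[0],key=cv2.contourArea)[:,0]
    P=np.array([w(p,T,q,.026)[:2]*1000 for q in c],np.float32);r=cv2.minAreaRect(P);b=cv2.boxPoints(r)
    v=[b[1]-b[0],b[2]-b[1]];v=max(v,key=np.linalg.norm);print(r,'long axis ang',np.arctan2(v[1],v[0]))
```

```text
((540.7451171875, -123.61347961425781), (34.32806396484375, 60.948158264160156), 48.25060272216797) long axis ang -0.7286649
((540.67529296875, -123.46832275390625), (34.64181900024414, 62.057430267333984), 48.53899383544922) long axis ang -0.72363114
```

```bash
python3 -c "
from h import *
go(.540,-.123,.1,2.417)"
```

```text
t 4.28 pos [0.5221 0.009  0.2009] yaw 1.568 SHIFT [-0.132, 0.0182, 0.1009] TURN -0.849 q6goal -1.07
```

Call:
{"method": "step_arm", "body": {
  "series": [-0.132,0.0182,0.1,-0.849,-0.132,0.0182,0.1,-0.849,-0.132,0.0182,0.1,-0.849,-0.132,0.0182,0.1,-0.849,-0.132,0.0182,0.1,-0.849,-0.132,0.0182,0.1,-0.849,-0.132,0.0182,0.15,-0.849,-0.132,0.0182,0.165,-0.849],
  "gripper": 0.75,
  "newtons": 40
}}

```text
time: 5.28
tool_pos: [0.5381, -0.1212, 0.0332]
tcp_rot: [-1.11, -2.934, 0.0]
wrist_force: [-0.8, -0.2, -0.1]
width: 0.751
grip_force: 0.0
```

Run:
```python
from h import *
go(.540,-.123,.004,2.417)
p,T=cam('wrist');save(p,'w4')
for r in viewer.spot_point(p,'oximeter')[:2]: print(round(r['score'],2),np.round(r['point'],1),w(p,T,r['point'],0).round(4))
g=p['image'].max(2)
```

```text
t 5.28 pos [ 0.5381 -0.1212  0.0332] yaw 2.418 SHIFT [-0.0027, 0.0, 0.0292] TURN 0.001 q6goal -1.07
0.6 [311.2 295.5] [ 0.5413 -0.1256  0.    ]
```

View pics/w4.png

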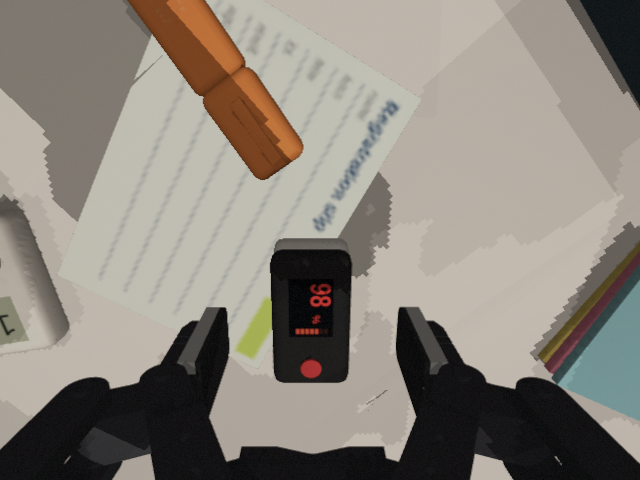

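The oximeter is centred and aligned between the fingers, its top spanning rows 248–381 and columns 272–351. I descend and grip.

Call:
{"method": "step_arm", "body": {
  "series": [-0.002,0,0.029,0,-0.002,0,0.029,0,-0.002,0,0.029,0]
}}

```text
time: 5.75
tool_pos: [0.5426, -0.1241, 0.0078]
tcp_rot: [1.11, 2.937, 0.0]
wrist_force: [-0.5, -0.3, 1.4]
width: 0.748
grip_force: 0.0
```

Call:
{"method": "step_arm", "body": {
  "series": [0,0,0,0,0,0,0,0,0,0,0,0,0,0,0,0,0,0,0,0],
  "gripper": 0.2,
  "newtons": 50
}}

```text
time: 6.38
tool_pos: [0.5428, -0.1242, 0.0078]
tcp_rot: [1.11, 2.936, 0.0]
wrist_force: [-0.7, -0.2, 6.1]
width: 0.377
grip_force: 51.1
```

Run:
```python
from h import *
s=monitor.read_state();print(s['width'],s['grip_force'],s['wrist_force'])
go(.540,-.123,.12,2.417)
p,T=cam('wrist')
g=p['image'].max(2);col=g[200:420,311]; print('dark rows',200+np.where(col<60)[0][[0,-1]])
for r in (248,381): print((np.linalg.inv(T) is None), w(p,T,(311,r),.028))
s=monitor.read_state();M=R.from_rotvec(s['tcp_rot']).as_matrix()
rows=200+np.where(col<60)[0]
for r in (rows[0],rows[-1]): print('tool',M.T@(w(p,T,(311,r),s['tool_pos'][2]+.023)-s['tool_pos']))
```

```text
0.37656616789137043 51.114823669195175 [-0.7146337  -0.15356863  6.14592741]
t 6.38 pos [ 0.5428 -0.1242  0.0078] yaw 2.419 SHIFT [0.0027, -0.0009, -0.1123] TURN 0.002 q6goal -1.07
dark rows [260 413]
False [ 0.51415851 -0.10009845  0.028     ]
False [ 0.55205017 -0.13362431  0.028     ]
tool [ 0.03441126 -0.00087733 -0.02307688]
tool [-0.02478665 -0.00096862 -0.0229465 ]
```

Run:
```python
from fit import *
d=np.load('w3.npz');T=d['T'];p=dict(intrinsics=d['K'],image=cv2.cvtColor(cv2.imread('pics/w3.png'),cv2.COLOR_BGR2RGB))
c,a,s=fitp(p,T,'oximeter',np.array([.5175,.1093]),-.021);print(c,a,s)
z,rs=SH['oximeter'];im=cv2.resize(p['image'][...,::-1],None,fx=4,fy=4)
for zz,col in ((z,(255,0,0)),(.046,(0,255,0))):
    m=render(p,T,rs,c,a,zz);cv2.drawContours(im,cv2.findContours(m,0,1)[0],-1,col,3)
im=im[0:600,900:1600];cv2.imwrite('pics/ov3.png',im)
```

```text
[0.51721888 0.11048475] -0.019008421639568777 0.8850799526102897
```

View pics/ov3.png

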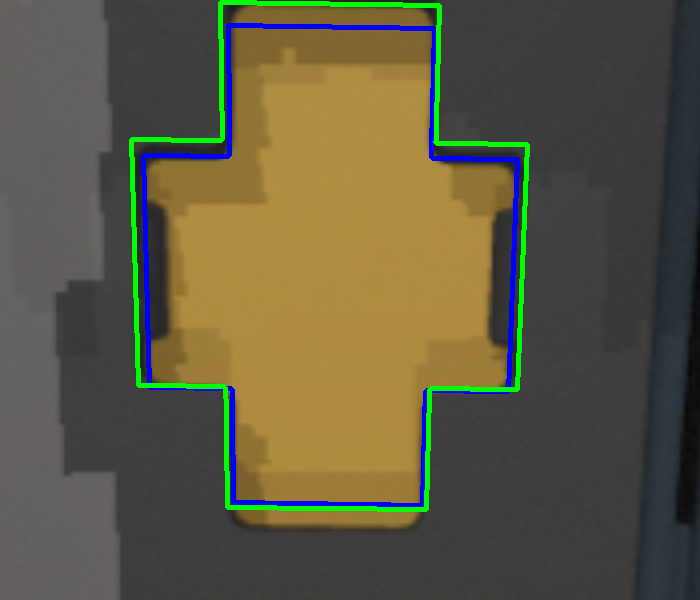

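Call:
{"method": "step_arm", "body": {
  "series": [0,0,-0.06,0,0,0,-0.12,0,0,0,-0.12,0]
}}

```text
time: 6.8
tool_pos: [0.5462, -0.1252, 0.1327]
tcp_rot: [1.107, 2.927, 0.002]
wrist_force: [0.4, 0.4, 0.2]
width: 0.375
grip_force: 50.3
```

The fitted outline matches the cut-out: centre (0.517, 0.1105), yaw −0.02. I carry the oximeter there.

```bash
python3 -c "
from h import *
go(.5202,.1104,.1,3.121)"
```

```text
t 6.8 pos [ 0.5462 -0.1252  0.1327] yaw 2.419 SHIFT [0.1757, 0.1593, 0.0317] TURN -0.702 q6goal -1.34
```

Call:
{"method": "step_arm", "body": {
  "series": [0.172,0.161,0.028,-0.702,0.172,0.161,0.028,-0.702,0.172,0.161,0.028,-0.702,0.172,0.161,0.028,-0.702,0.172,0.161,0.028,-0.702,0.172,0.161,0.028,-0.702,0.172,0.161,0.028,-0.702]
}}

```text
time: 7.68
tool_pos: [0.5191, 0.1094, 0.098]
tcp_rot: [-0.036, -3.141, 0.001]
wrist_force: [-0.7, -0.7, -1.0]
width: 0.377
grip_force: 50.3
```

Run:
```python
from h import *
p,T=cam('wrist');save(p,'w5')
go(.5202,.1104,.0378,3.121)
```

```text
t 7.72 pos [0.5193 0.1093 0.0982] yaw 3.119 SHIFT [-0.0009, 0.0011, 0.0604] TURN -0.002 q6goal -1.34
```

View pics/w5.png

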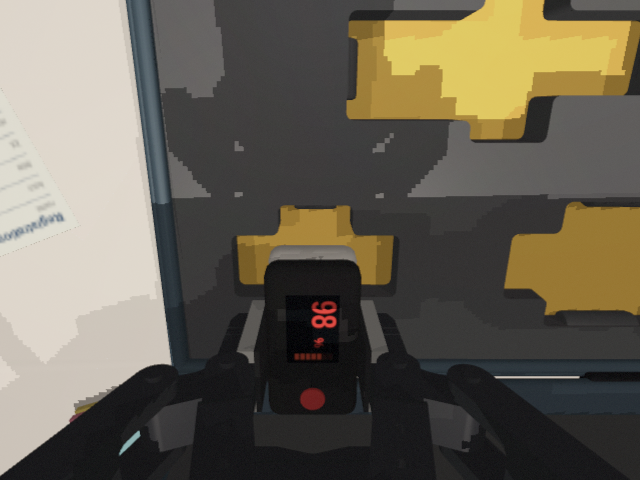

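The oximeter is aligned above its cut-out, whose recess centre is at column 315 against 313 for the instrument. I lower it and press.

Call:
{"method": "step_arm", "body": {
  "series": [-0.001,0.0013,0.01,0,-0.001,0.0013,0.03,0,-0.001,0.0013,0.042,0,-0.001,0.0013,0.05,0,-0.001,0.0013,0.056,0,-0.001,0.0013,0.06,0,-0.001,0.0013,0.062,0,-0.001,0.0013,0.062,0],
  "newtons": 80
}}

```text
time: 8.72
tool_pos: [0.5196, 0.1119, 0.0378]
tcp_rot: [-0.032, -3.14, 0.0]
wrist_force: [-9.0, -1.0, 12.8]
width: 0.368
grip_force: 85.6
```

Call:
{"method": "step_arm", "body": {
  "series": [0,0,0.002,0,0,0,0.002,0]
}}

```text
time: 8.98
tool_pos: [0.5197, 0.1119, 0.0378]
tcp_rot: [-0.032, -3.14, 0.001]
wrist_force: [-14.5, -3.0, 27.1]
width: 0.367
grip_force: 87.3
```

Call:
{"method": "step_arm", "body": {
  "series": [0,0,0,0,0,0,0,0,0,0,-0.03,0,0,0,-0.08,0,0,0,-0.08,0,0,0,-0.08,0],
  "gripper": 0.5
}}

```text
time: 9.72
tool_pos: [0.5202, 0.1119, 0.114]
tcp_rot: [0.033, 3.141, 0.0]
wrist_force: [-0.2, 0.3, -0.3]
width: 0.5
grip_force: 0.0
```

Run:
```python
from h import *
p,T=cam('wrist');save(p,'w6')
go(.5172,.1115,.07,3.121)
for r in viewer.spot_point(p,'oximeter')[:2]: print(round(r['score'],2),np.round(r['point'],1),w(p,T,r['point'],0.03).round(4))
```

```text
t 9.78 pos [0.5194 0.1118 0.1131] yaw 3.121 SHIFT [0.0021, -0.0003, 0.0431] TURN -0.0 q6goal -1.34
0.95 [311.4 242.9] [0.5161 0.1111 0.03  ]
```

View pics/w6.png

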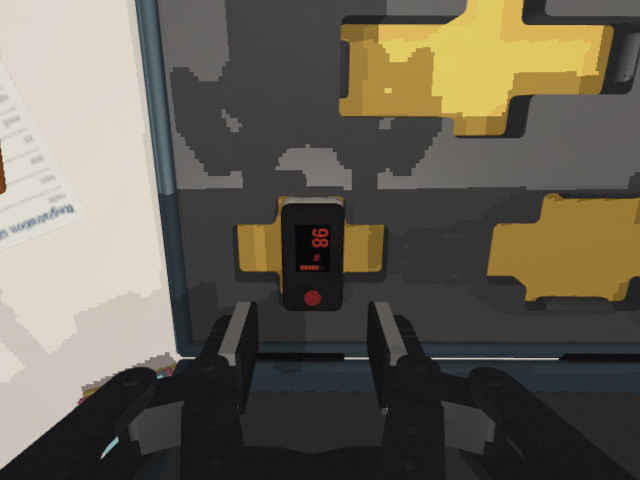

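The oximeter now sits in its cut-out at (312,250). A press with shut fingers on top will confirm its height.

Call:
{"method": "step_arm", "body": {
  "series": [0.002,0,0.03,0,0.002,0,0.04,0,0.002,0,0.045,0,0.002,0,0.05,0,0.002,0,0.053,0,0.002,0,0.055,0,0.002,0,0.055,0],
  "gripper": 0
}}

```text
time: 10.7
tool_pos: [0.5183, 0.112, 0.0595]
tcp_rot: [0.033, 3.141, 0.0]
wrist_force: [1.2, -0.1, 0.5]
width: 0.0
grip_force: 0.0
```

Call:
{"method": "step_arm", "body": {
  "series": [0,0,0.002,0,0,0,0.003,0,0,0,0.004,0,0,0,0.004,0]
}}

```text
time: 11.2
tool_pos: [0.5186, 0.112, 0.0585]
tcp_rot: [0.033, 3.141, 0.0]
wrist_force: [-8.6, -1.5, 20.8]
width: 0.001
grip_force: 10.0
```

Contact is at z = 0.0585 with 21 N, so the underside is at 0.030 and the oximeter is home. The timer is next.

```bash
python3 -c "
from h import *
go(.4346,-.2352,.15,2.486)"
```

```text
t 11.2 pos [0.5186 0.112  0.0585] yaw 3.121 SHIFT [0.0768, -0.3489, -0.0916] TURN 0.635 q6goal -1.41
```

Call:
{"method": "step_arm", "body": {
  "series": [0,0,-0.06,0,0.077,-0.349,-0.092,0.635,0.077,-0.349,-0.092,0.635,0.077,-0.349,-0.092,0.635,0.077,-0.349,-0.092,0.635,0.077,-0.349,-0.092,0.635,0.077,-0.349,-0.092,0.635,0.077,-0.349,-0.092,0.635],
  "gripper": 1
}}

```text
time: 12.2
tool_pos: [0.4336, -0.2385, 0.1482]
tcp_rot: [1.018, 2.97, -0.002]
wrist_force: [0.2, 0.2, -0.6]
width: 0.998
grip_force: 0.0
```

Run:
```python
from h import *
p,T=cam('wrist');save(p,'w7');np.savez('w7.npz',T=T,K=p['intrinsics'])
for r in viewer.spot_point(p,'timer')[:2]: print(round(r['score'],2),np.round(r['point'],1),w(p,T,r['point'],0).round(4))
for r in viewer.boxes_of(p,'timer')[:2]: print(' box',round(r['score'],2),np.round(r['extent'],1))
go(.4346,-.2352,.05,2.486)
```

```text
0.68 [316.3 219.6] [ 0.435  -0.2367  0.    ]
 box 0.75 [317.7 219.3 100.   91.4]
t 12.35 pos [ 0.4338 -0.2348  0.1471] yaw 2.486 SHIFT [-0.001, 0.0001, 0.0971] TURN -0.0 q6goal -1.41
```

View pics/w7.png

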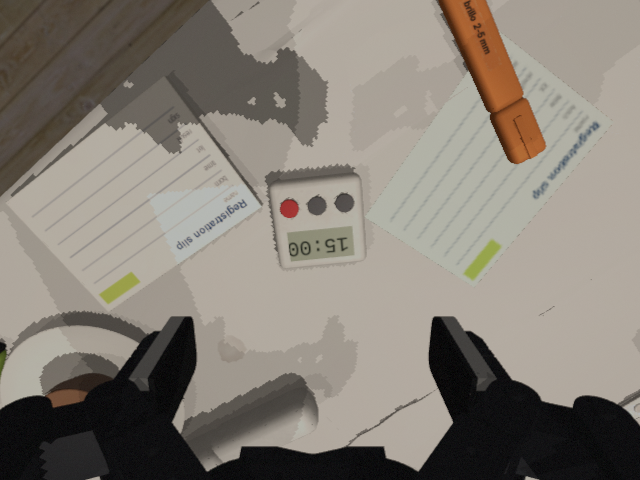

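The timer's top corners are near (272,182), (357,175), (365,261) and (282,268), so it is turned slightly relative to the tool.

Run:
```python
from h import *
d=np.load('w7.npz');T=d['T'];p=dict(intrinsics=d['K'],image=cv2.imread('pics/w7.png'))
C=np.array([w(p,T,q,.017)[:2] for q in [(271,179),(358,172),(366,263),(280,269)]]);print(C.mean(0))
for a,b,o in [(0,1,np.pi/2),(3,2,np.pi/2),(3,0,0),(2,1,0)]:
    v=C[b]-C[a];print(np.linalg.norm(v).round(4),(np.arctan2(v[1],v[0])-0)%(np.pi/2)+np.pi/2)
go(*C.mean(0),-.002,2.57)
```

```text
[ 0.43381715 -0.23379277]
0.0588 2.561072457951999
0.0625 2.556141929864143
0.0658 2.547958018214492
0.0662 2.6033075216446036
t 12.35 pos [ 0.4338 -0.2348  0.1471] yaw 2.486 SHIFT [0.0005, 0.0007, 0.1491] TURN -0.084 q6goal -1.49
```

Call:
{"method": "step_arm", "body": {
  "series": [0.0,0,0.06,-0.081,0.0,0,0.11,-0.081,0.0,0,0.135,-0.081,0.0,0,0.145,-0.081,0.0,0,0.149,-0.081,0,0,0.149,-0.081]
}}

```text
time: 13.1
tool_pos: [0.4349, -0.2355, -0.0008]
tcp_rot: [0.889, 3.011, -0.001]
wrist_force: [0.1, -0.8, -0.6]
width: 1.002
grip_force: 0.0
```

Call:
{"method": "step_arm", "body": {
  "series": [0,0,0,0,0,0,0,0,0,0,0,0,0,0,0,0],
  "gripper": 0.5,
  "newtons": 40
}}

```text
time: 13.6
tool_pos: [0.435, -0.2361, -0.0003]
tcp_rot: [0.89, 3.01, -0.001]
wrist_force: [-0.7, 1.4, 7.0]
width: 0.734
grip_force: 44.6
```

Run:
```python
from h import *
s=monitor.read_state();print(s['width'],s['grip_force'],s['wrist_force'],s['tool_pos'])
p,T=cam('wrist')
for r in viewer.spot_point(p,'timer')[:2]: print(round(r['score'],2),np.round(r['point'],1),w(p,T,r['point'],0).round(4))
```

```text
0.7339108895571657 44.63959515094757 [-0.72921258  1.3793357   6.95500088] [ 4.35030197e-01 -2.36100507e-01 -2.80536906e-04]
0.83 [311.3 320.5] [ 0.4345 -0.2368  0.    ]
```

Call:
{"method": "step_arm", "body": {
  "series": [0,0,-0.06,0,0,0,-0.1,0,0,0,-0.1,0,0,0,-0.1,0]
}}

```text
time: 14.2
tool_pos: [0.4334, -0.2352, 0.0979]
tcp_rot: [-0.891, -3.012, -0.0]
wrist_force: [-0.3, -0.5, -1.8]
width: 0.736
grip_force: 44.9
```

```bash
python3 -c "
from h import *
go(.5217,.2675,.09,3.121)"
```

```text
t 14.2 pos [ 0.4334 -0.2352  0.0979] yaw 2.567 SHIFT [0.1993, 0.4699, 0.008] TURN -0.554 q6goal -1.08
```

Call:
{"method": "step_arm", "body": {
  "series": [0.199,0.47,0.0,-0.554,0.199,0.47,0.0,-0.554,0.199,0.47,0.0,-0.554,0.199,0.47,0.0,-0.554,0.199,0.47,0.0,-0.554,0.199,0.47,0.0,-0.554,0.199,0.47,0.0,-0.554,0.199,0.47,0.0,-0.554]
}}

```text
time: 15.2
tool_pos: [0.519, 0.2583, 0.0957]
tcp_rot: [-0.032, -3.138, 0.003]
wrist_force: [1.4, 0.0, -0.3]
width: 0.739
grip_force: 44.8
```

```bash
python3 -c "
from h import *
go(.5217,.2675,.075,3.121)"
```

```text
t 15.2 pos [0.519  0.2583 0.0957] yaw 3.121 SHIFT [-0.0026, 0.0092, 0.0207] TURN 0.0 q6goal -1.08
```

Call:
{"method": "step_arm", "body": {
  "series": [-0.0015,0.0,0.02,0,-0.0015,0,0.02,0,-0.0015,0,0.02,0]
}}

```text
time: 15.58
tool_pos: [0.5208, 0.2552, 0.0768]
tcp_rot: [-0.035, -3.138, 0.003]
wrist_force: [-0.6, -0.8, -0.9]
width: 0.734
grip_force: 44.8
```

Run:
```python
from h import *
p,T=cam('wrist');save(p,'w8')
go(.5217,.2675,.0327,3.121)
```

```text
t 15.62 pos [0.5215 0.2554 0.0776] yaw 3.119 SHIFT [0.0, 0.0122, 0.0449] TURN -0.002 q6goal -1.08
```

View pics/w8.png

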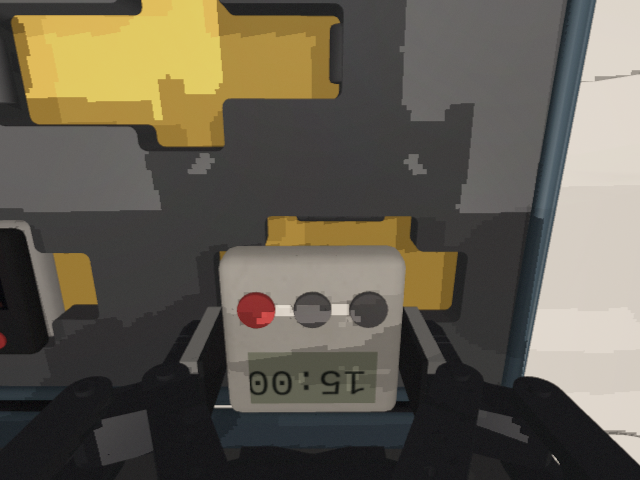

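The timer is centred at column 312 and the cut-out at column 339, so I shift 12.8 mm along tool y and lower it.

Call:
{"method": "step_arm", "body": {
  "series": [0,0.0128,0.0,0,0,0.0128,0.0,0,0,0.0128,0.016,0,0,0.0128,0.028,0,0,0.0128,0.036,0,0,0.0128,0.042,0,0,0.0128,0.0455,0,0,0.0128,0.0465,0],
  "newtons": 70
}}

```text
time: 16.62
tool_pos: [0.5221, 0.2696, 0.033]
tcp_rot: [-0.033, -3.14, 0.001]
wrist_force: [-5.8, -4.2, 15.1]
width: 0.729
grip_force: 83.4
```

Call:
{"method": "step_arm", "body": {
  "series": [0,0,0.001,0,0,0,0.002,0,0,0,0.002,0]
}}

```text
time: 17.0
tool_pos: [0.5221, 0.2696, 0.033]
tcp_rot: [-0.033, -3.14, 0.001]
wrist_force: [-8.9, -5.5, 22.2]
width: 0.729
grip_force: 84.3
```

Call:
{"method": "step_arm", "body": {
  "series": [0,0,0,0,0,0,0,0,0,0,-0.03,0,0,0,-0.05,0,0,0,-0.05,0],
  "gripper": 0.83
}}

```text
time: 17.62
tool_pos: [0.5242, 0.2707, 0.0819]
tcp_rot: [0.032, 3.137, 0.003]
wrist_force: [-0.3, 0.8, -0.3]
width: 0.83
grip_force: 0.0
```

Call:
{"method": "step_arm", "body": {
  "series": [0,0,0,0,0,0,0,0,0,0,0.01,0,0,0,0.02,0,0,0,0.026,0,0,0,0.03,0,0,0,0.034,0,0,0,0.036,0],
  "gripper": 0
}}

```text
time: 18.62
tool_pos: [0.5217, 0.2696, 0.0508]
tcp_rot: [-0.032, -3.138, 0.003]
wrist_force: [-24.0, -11.2, 56.2]
width: -0.002
grip_force: 28.1
```

The timer top is at 0.051, so it is home. I back off and go to the thermometer.

Call:
{"method": "step_arm", "body": {
  "series": [0,0,-0.06,0,0,0,-0.1,0,0,0,-0.14,0,0,0,-0.14,0,0,0,-0.14,0]
}}

```text
time: 19.25
tool_pos: [0.5219, 0.2696, 0.183]
tcp_rot: [-0.033, -3.141, 0.001]
wrist_force: [-0.2, -0.4, -0.2]
width: 0.0
grip_force: 0.0
```

```bash
python3 -c "
from h import *
go(.555,-.40,.18,1.62)"
```

```text
t 19.25 pos [0.5219 0.2696 0.183 ] yaw 3.121 SHIFT [-0.047, -0.6688, 0.0032] TURN 1.501 q6goal -0.67
```

Call:
{"method": "step_arm", "body": {
  "series": [-0.047,-0.669,0,0,-0.047,-0.669,0,0,-0.047,-0.669,0,0,-0.047,-0.669,0,0.4,-0.047,-0.669,0,0.8,-0.047,-0.669,0,1.5,-0.047,-0.669,0,1.5,-0.047,-0.669,0,1.5],
  "gripper": 0.7,
  "newtons": 50
}}

```text
time: 20.25
tool_pos: [0.5455, -0.231, 0.1811]
tcp_rot: [-1.455, -2.78, -0.0]
wrist_force: [1.1, 0.7, 1.2]
width: 0.699
grip_force: 0.0
```

```bash
python3 -c "
from h import *
go(.555,-.40,.18,1.62)"
```

```text
t 20.25 pos [ 0.5455 -0.231   0.1811] yaw 2.177 SHIFT [-0.1443, -0.0885, 0.0007] TURN 0.557 q6goal -0.67
```

Call:
{"method": "step_arm", "body": {
  "series": [-0.144,-0.088,0,0.557,-0.144,-0.088,0,0.557,-0.144,-0.088,0,0.557,-0.144,-0.088,0,0.557,-0.144,-0.088,0,0.557]
}}

```text
time: 20.88
tool_pos: [0.5567, -0.3969, 0.1812]
tcp_rot: [-2.155, -2.28, -0.0]
wrist_force: [-0.4, 0.5, 0.5]
width: 0.703
grip_force: 0.0
```

Run:
```python
from h import *
p,T=cam('wrist');save(p,'w9');np.savez('w9.npz',T=T,K=p['intrinsics'])
for r in viewer.spot_point(p,'thermometer')[:2]: print(round(r['score'],2),np.round(r['point'],1),w(p,T,r['point'],0).round(4))
for r in viewer.boxes_of(p,'thermometer')[:2]: print(' box',round(r['score'],2),np.round(r['extent'],1))
go(.555,-.40,.18,1.62)
```

```text
0.81 [312.9 211.2] [ 0.5562 -0.3986  0.    ]
 box 0.76 [300.5 215.1  66.3 179.2]
t 21.02 pos [ 0.5577 -0.3963  0.183 ] yaw 1.628 SHIFT [-0.0036, -0.0029, 0.003] TURN 0.008 q6goal -0.67
```

View pics/w9.png

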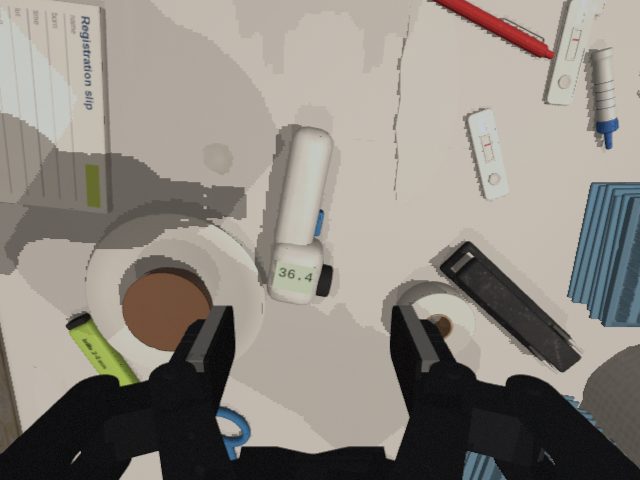

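The thermometer's grip runs from (313,130) to (294,240), with the head at (297,275) toward −y. I've now viewed 12 pictures, over the limit of 10, so I'll view no more and work from numbers only.

Run:
```python
from h import *
d=np.load('w9.npz');T=d['T'];p=dict(intrinsics=d['K'])
im=cv2.imread('pics/w9.png')
for r in range(140,236,12):
    g=im[r,255:350].astype(float).mean(1);dg=np.diff(cv2.GaussianBlur(g[None],(5,1),0)[0])
    print(r,'rise',255+np.argmax(dg[:50]),'fall',255+40+np.argmin(dg[40:]),g[::6].astype(int).tolist())
```

```text
140 rise 294 fall 329 [167, 169, 168, 169, 99, 122, 116, 158, 183, 188, 189, 188, 182, 172, 186, 187]
152 rise 291 fall 328 [169, 169, 170, 169, 99, 122, 118, 171, 190, 193, 197, 196, 179, 169, 170, 187]
164 rise 289 fall 326 [168, 169, 169, 122, 121, 119, 142, 179, 189, 195, 197, 191, 163, 170, 170, 187]
176 rise 289 fall 323 [168, 186, 186, 124, 122, 104, 165, 187, 191, 194, 196, 183, 169, 170, 187, 187]
188 rise 285 fall 321 [185, 186, 186, 122, 123, 127, 176, 187, 192, 196, 193, 169, 170, 170, 187, 187]
200 rise 282 fall 319 [186, 186, 124, 122, 119, 151, 182, 190, 192, 195, 189, 150, 170, 187, 187, 187]
212 rise 281 fall 318 [186, 186, 124, 122, 105, 173, 190, 191, 194, 193, 175, 64, 171, 187, 188, 187]
224 rise 278 fall 315 [186, 186, 123, 124, 133, 178, 190, 190, 193, 190, 151, 116, 170, 186, 187, 187]
```

Run:
```python
from h import *
d=np.load('w9.npz');T=d['T'];p=dict(intrinsics=d['K'])
rows=np.arange(140,236,12);L=[294,291,289,288,285,282.5,280.5,278];Rr=[330,328.5,326,323.5,321.5,319.5,318,315.5]
P=np.array([w(p,T,((a+b)/2+.5,r),.018)[:2] for r,a,b in zip(rows,L,Rr)])
f=np.polyfit(P[:,1],P[:,0],1);ang=np.arctan2(1,f[0]);print('axis ang',ang,np.round(P[[0,-1]],4).tolist())
u=np.array([np.cos(ang),np.sin(ang)]);v=np.array([u[1],-u[0]])  # y axis, x axis
print('width',[np.linalg.norm(w(p,T,(b,r),.018)-w(p,T,(a,r),.018)).round(4) for r,a,b in list(zip(rows,L,Rr))[2:4]])
o=np.array([.5562,-.3986]); c=P.mean(0)
tip=w(p,T,(314,126.5),.017)[:2];hd=w(p,T,(292,306),.02)[:2]
print('along y from c: net origin',(o-c)@u,'x',(o-c)@v,'tip',(tip-c)@u,'head',(hd-c)@u,'mid',((tip-c)@u+(hd-c)@u)/2)
s0=((tip-c)@u-68+0 if 0 else (tip-c)@u-.068)
for s in (s0,(o-c)@u): print('grasp pt',c+u*(s+.0045))
go(*(c+u*(s0+.0045)),.005,ang)
```

```text
axis ang 1.4441477355300922 [[0.5527, -0.3405], [0.5443, -0.4051]]
width [np.float64(0.0276), np.float64(0.0268)]
along y from c: net origin -0.025261988845817703 x 0.010874131026502422 tip 0.041515513557895914 head -0.10325799972943123 mid -0.030871243085767656
grasp pt [ 0.54582694 -0.39397523]
grasp pt [ 0.54598136 -0.39276253]
t 21.02 pos [ 0.5577 -0.3963  0.183 ] yaw 1.628 SHIFT [0.0027, -0.0115, 0.178] TURN 0.184 q6goal -0.5
```

Call:
{"method": "step_arm", "body": {
  "series": [0.0056,-0.011,0.06,0.184,0.0056,-0.011,0.1,0.184,0.0056,-0.011,0.13,0.184,0.0056,-0.011,0.16,0.184,0.0056,-0.011,0.175,0.184,0.0056,-0.011,0.179,0.184,0.0056,-0.011,0.179,0.184]
}}

```text
time: 21.9
tool_pos: [0.5472, -0.3932, 0.0057]
tcp_rot: [2.358, 2.074, 0.0]
wrist_force: [-0.4, 0.3, 0.3]
width: 0.699
grip_force: 0.0
```

Call:
{"method": "step_arm", "body": {
  "series": [0,0,0,0,0,0,0,0,0,0,0,0,0,0,0,0,0,0,0,0],
  "gripper": 0.15,
  "newtons": 60
}}

```text
time: 22.52
tool_pos: [0.5476, -0.3939, 0.0065]
tcp_rot: [2.358, 2.072, 0.001]
wrist_force: [-0.8, 0.7, 5.5]
width: 0.339
grip_force: 60.0
```

Run:
```python
from h import *
s=monitor.read_state();print(s['width'],s['grip_force'],s['wrist_force'])
go(.5462,-.3912,.004,1.444)
p,T=cam('wrist')
M=R.from_rotvec(s['tcp_rot']).as_matrix()
for r in viewer.spot_point(p,'thermometer')[:2]: print(round(r['score'],2),np.round(r['point'],1),(M.T@(w(p,T,r['point'],0)-s['tool_pos'])).round(4))
```

```text
0.33881516607780326 60.04686164204031 [-0.80274732  0.69796545  5.46637946]
t 22.52 pos [ 0.5476 -0.3939  0.0065] yaw 1.442 SHIFT [0.0026, -0.0017, 0.0025] TURN -0.002 q6goal -0.49
0.9 [338.7 325. ] [-0.0065  0.0105  0.0065]
```

Run:
```python
from fit import *
import fit
K=np.load('w2.npz')['K']
he=np.array([[-5.59457987e-04,9.49681551e-01,3.13216599e-01,7.97744143e-02],[9.99998738e-01,9.97119724e-04,-1.23712768e-03,-1.83558000e-04],[-1.48719179e-03,3.13215512e-01,-9.49680910e-01,-1.42762575e-01],[0,0,0,1]])
def full(p,T,n,c0,yaw0):
    z,rs=SH[n];mk=mask(p['image']).astype(np.uint8);nn,l=cv2.connectedComponents(mk)
    g=(render(p,T,rs,c0,yaw0,z,1)&mk);k=np.bincount(l[g>0]).argmax();mk=cv2.resize((l==k).astype(np.uint8),None,fx=4,fy=4,interpolation=0)
    def f(v):
        c=np.array(v[:2])/1000+c0;a=yaw0+v[2]/100;m=render(p,T,rs,c,a,z)&render(p,T,rs,c,a,.046);return 1-(m&mk).sum()/(m|mk).sum()
    r=minimize(f,[0,0,0],method='Nelder-Mead',options=dict(initial_simplex=[[0,0,0],[5,0,0],[0,5,0],[0,0,5]],xatol=.1,fatol=1e-4))
    return np.array(r.x[:2])/1000+c0,yaw0+r.x[2]/100,1-r.fun
for f,pos,yaw in (('w6',(.5194,.1118,.1131),3.121),('w8',(.5215,.2554,.0776),3.119)):
    W=np.eye(4);c,s=np.cos(yaw),np.sin(yaw);W[:3,:3]=np.array([[c,s,0],[s,-c,0],[0,0,-1]]);W[:3,3]=pos
    p=dict(intrinsics=K,image=cv2.cvtColor(cv2.imread(f'pics/{f}.png'),cv2.COLOR_BGR2RGB))
    print(f,full(p,W@he,'thermometer',np.array([.4286,.1975]),-.021))
    for n,c0 in (('timer',(.5214,.2675)),('oximeter',(.5167,.111))):
        if f=='w6': print(n,w(p,W@he,(311,250),.03)) if n=='oximeter' else 0
go(.5462,-.3912,.12,1.444)
```

```text
w6 (array([0.42949735, 0.19829417]), np.float64(-0.03241871994448993), np.float64(0.9607801883640054))
oximeter [0.5205419  0.11118784 0.03      ]
w8 (array([0.43100426, 0.19779648]), np.float64(-0.02973100412589086), np.float64(0.9653019085564826))
t 22.62 pos [ 0.5476 -0.3939  0.0065] yaw 1.442 SHIFT [0.0024, -0.0014, -0.1135] TURN -0.002 q6goal -0.49
```

Call:
{"method": "step_arm", "body": {
  "series": [0,0,-0.06,0,0,0,-0.11,0,0,0,-0.11,0,0,0,-0.11,0]
}}

```text
time: 23.12
tool_pos: [0.5458, -0.3925, 0.114]
tcp_rot: [-2.358, -2.073, 0.0]
wrist_force: [-0.7, -0.4, -2.0]
width: 0.343
grip_force: 59.7
```

```bash
python3 -c "
from h import *
go(.4191,.2038,.1,1.546)"
```

```text
t 23.12 pos [ 0.5458 -0.3925  0.114 ] yaw 1.442 SHIFT [0.5752, -0.2021, 0.0146] TURN -0.104 q6goal 0.48
```

Call:
{"method": "step_arm", "body": {
  "series": [0.575,-0.202,0.014,-0.104,0.575,-0.202,0.014,-0.104,0.575,-0.202,0.014,-0.104,0.575,-0.202,0.014,-0.104,0.575,-0.202,0.014,-0.104,0.575,-0.202,0.014,-0.104,0.575,-0.202,0.014,-0.104,0.575,-0.202,0.014,-0.104]
}}

```text
time: 24.12
tool_pos: [0.4397, 0.0973, 0.1008]
tcp_rot: [-2.247, -2.192, 0.006]
wrist_force: [0.6, 0.4, -1.4]
width: 0.334
grip_force: 59.8
```

```bash
python3 -c "
from h import *
go(.4191,.2038,.1,1.546)"
```

```text
t 24.12 pos [0.4397 0.0973 0.1008] yaw 1.546 SHIFT [0.1059, -0.0233, 0.0009] TURN -0.0 q6goal 0.48
```

Call:
{"method": "step_arm", "body": {
  "series": [0.106,-0.023,0.0,0,0.106,-0.023,0.0,0,0.106,-0.023,0.0,0,0.106,-0.023,0,0,0.106,-0.023,0,0]
}}

```text
time: 24.75
tool_pos: [0.4217, 0.201, 0.1023]
tcp_rot: [-2.25, -2.192, 0.003]
wrist_force: [0.1, 0.2, -1.6]
width: 0.335
grip_force: 59.7
```

Run:
```python
from h import *
go(.4191,.2038,.0305,1.546)
p,T=cam('wrist');save(p,'w10')
s=monitor.read_state();M=R.from_rotvec(s['tcp_rot']).as_matrix()
for r in viewer.spot_point(p,'thermometer')[:2]: print(round(r['score'],2),np.round(r['point'],1),(M.T@(w(p,T,r['point'],s['tool_pos'][2]-.0065)-s['tool_pos'])).round(4))
for r in viewer.spot_point(p,'thermometer_pocket')[:2]: print(round(r['score'],2),np.round(r['point'],1),w(p,T,r['point'],.024).round(4))
# visible yellow slot beyond tip & recess edges
h=cv2.cvtColor(p['image'],cv2.COLOR_RGB2HSV);m=((h[...,0]>17)&(h[...,0]<32)&(h[...,1]>120)&(h[...,2]>60))
m[:, :150]=0
for r in range(40,420,20):
    x=np.where(m[r])[0]
    if len(x): 
        g=np.split(x,np.where(np.diff(x)>3)[0]+1);print(r,[(int(a[0]),int(a[-1])) for a in g if len(a)>3])
```

```text
t 24.75 pos [0.4217 0.201  0.1023] yaw 1.545 SHIFT [0.0028, -0.0025, 0.0718] TURN -0.001 q6goal 0.48
0.94 [336.4 322. ] [-0.0049  0.0091  0.0065]
0.65 [507.1 127. ] [0.5249 0.2676 0.024 ]
40 [(493, 558)]
60 []
140 [(276, 285), (329, 339)]
160 [(276, 299), (310, 339)]
200 [(466, 531)]
220 [(470, 527)]
240 [(241, 267), (361, 374)]
260 [(243, 267), (360, 373)]
360 [(455, 501)]
```

The visible slot (columns 276–339) and recess (241–374) both call for −2.6 mm along tool y, which agrees with the computed shift. I descend and press.

Call:
{"method": "step_arm", "body": {
  "series": [0.0025,-0.0026,0.0,0,0.0025,-0.0026,0.02,0,0.0025,-0.0026,0.04,0,0.0025,-0.0026,0.052,0,0.0025,-0.0026,0.06,0,0.0025,-0.0026,0.066,0,0.0025,-0.0026,0.071,0,0.0025,-0.0026,0.073,0],
  "newtons": 90
}}

```text
time: 25.9
tool_pos: [0.4199, 0.2049, 0.0305]
tcp_rot: [2.248, 2.194, -0.0]
wrist_force: [-4.8, -5.9, 16.7]
width: 0.322
grip_force: 95.7
```

Call:
{"method": "step_arm", "body": {
  "series": [0,0,0.0,0,0,0,0.0,0]
}}

```text
time: 26.15
tool_pos: [0.4198, 0.2049, 0.0306]
tcp_rot: [2.248, 2.194, 0.0]
wrist_force: [-0.6, -3.9, 2.7]
width: 0.323
grip_force: 93.8
```

Call:
{"method": "step_arm", "body": {
  "series": [0,0,0.0015,0,0,0,0.003,0,0,0,0.003,0]
}}

```text
time: 26.52
tool_pos: [0.4199, 0.2049, 0.0304]
tcp_rot: [-2.248, -2.194, 0.002]
wrist_force: [-10.6, -8.3, 29.2]
width: 0.326
grip_force: 97.5
```

Call:
{"method": "step_arm", "body": {
  "series": [0,0,-0.002,0,0,0,-0.002,0,0,0,-0.03,0,0,0,-0.06,0,0,0,-0.1,0,0,0,-0.1,0,0,0,-0.1,0],
  "gripper": 0.52
}}

```text
time: 27.4
tool_pos: [0.4193, 0.2051, 0.1266]
tcp_rot: [-2.248, -2.194, 0.001]
wrist_force: [-0.2, -0.4, 0.2]
width: 0.519
grip_force: 0.0
```

Run:
```python
from h import *
go(.4191,.225,.07,1.546)
p,T=cam('wrist');save(p,'w11')
for n,z in (('thermometer',.024),('timer',.033),('oximeter',.03)):
  for r in viewer.spot_point(p,n)[:2]: print(n,round(r['score'],2),np.round(r['point'],1),w(p,T,r['point'],z).round(4))
p,T=cam('top')
for n,z in (('thermometer',.024),('timer',.033),('oximeter',.03),('lid_edge',.27)):
  for r in viewer.spot_point(p,n)[:4]: print(n,round(r['score'],2),np.round(r['point'],1),w(p,T,r['point'],z).round(4))
```

```text
t 27.4 pos [0.4193 0.2051 0.1266] yaw 1.546 SHIFT [0.0199, -0.0006, 0.0566] TURN 0.0 q6goal 0.52
thermometer 0.79 [330.  248.9] [0.4298 0.1977 0.024 ]
timer 0.72 [491.2 134.8] [0.5212 0.267  0.033 ]
oximeter 0.65 [458.2 367.7] [0.5173 0.1104 0.03  ]
timer 0.78 [180.  255.8] [0.5158 0.2677 0.033 ]
oximeter 0.87 [215.3 172.9] [0.7257 0.1986 0.03  ]
oximeter 0.8 [245.6 255.4] [0.5218 0.112  0.03  ]
oximeter 0.47 [251.1 194.8] [0.6724 0.1071 0.03  ]
lid_edge 0.58 [191.1 187.6] [0.6151 0.1866 0.27  ]
```

Call:
{"method": "step_arm", "body": {
  "series": [0.035,0,0.02,0,0.035,0,0.045,0,0.035,0,0.06,0,0.035,0,0.066,0,0.035,0,0.068,0,0.035,0,0.07,0,0.035,0,0.07,0],
  "gripper": 0
}}

```text
time: 28.72
tool_pos: [0.4212, 0.2402, 0.058]
tcp_rot: [2.248, 2.193, 0.002]
wrist_force: [0.4, 0.8, 0.6]
width: 0.0
grip_force: 0.4
```

Call:
{"method": "step_arm", "body": {
  "series": [0,0,-0.03,0,-0.085,0.006,-0.03,0,-0.085,0.006,-0.03,0,-0.085,0.006,-0.015,0,-0.085,0.006,-0.009,0,-0.085,0.006,-0.006,0,-0.085,0.006,-0.006,0]
}}

```text
time: 29.6
tool_pos: [0.4248, 0.1552, 0.064]
tcp_rot: [2.246, 2.196, -0.002]
wrist_force: [-1.6, -4.5, 9.3]
width: 0.003
grip_force: 4.3
```

Both contact heights (grip 0.058, head 0.064) show the thermometer is home. Now I go up and over to the back of the lid.

Call:
{"method": "step_arm", "body": {
  "series": [0,0,-0.06,0,0,0,-0.12,0,0,0,-0.18,0,0,0,-0.24,0,0,0,-0.275,0,0.04,0.06,-0.275,0,0.04,0.12,-0.275,0,0.04,0.16,-0.275,0]
}}

```text
time: 30.6
tool_pos: [0.5873, 0.193, 0.3374]
tcp_rot: [-2.245, -2.197, 0.0]
wrist_force: [0.2, -0.5, -0.6]
width: 0.001
grip_force: 0.0
```

Run:
```python
from h import *
p,T=cam('top')
for n,z in (('lid_edge',.265),):
  for r in viewer.spot_point(p,n)[:4]: print(n,round(r['score'],2),np.round(r['point'],1),w(p,T,r['point'],z).round(4))
p,T=cam('scene')
for r in viewer.spot_point(p,'lid_edge')[:4]:
  print(r['score'],[w(p,T,r['point'],z).round(3) for z in (.26,.265)])
go(.675,.19,.33,1.546)
```

```text
lid_edge 0.76 [193.1 187.6] [0.6167 0.1842 0.265 ]
0.6 [array([0.621, 0.192, 0.26 ]), array([0.614, 0.196, 0.265])]
t 30.8 pos [0.5854 0.1919 0.3366] yaw 1.547 SHIFT [0.0003, 0.0896, 0.0063] TURN 0.001 q6goal 0.3
```

Call:
{"method": "step_arm", "body": {
  "series": [0,0.05,0,0,0,0.095,0,0,0,0.095,0,0,0,0.095,0.05,0,0,0.095,0.092,0,0,0.095,0.092,0]
}}

```text
time: 31.55
tool_pos: [0.6758, 0.1886, 0.2419]
tcp_rot: [-2.244, -2.191, 0.013]
wrist_force: [-0.2, 0.3, -0.2]
width: -0.002
grip_force: 0.0
```

Run:
```python
from h import *
go(.648,.19,.24,1.546)
s=monitor.read_state();M=R.from_rotvec(s['tcp_rot']).as_matrix()
r=.195
for a in (1.7,1.55,1.4,1.25,1.1,.95,.8,.65,.5,.37,.25,.12,0,-.03):
    P=np.array([.583-r*np.cos(a)+.026*np.sin(a)+.0145,.19,.05+r*np.sin(a)+.026*np.cos(a)]);print(a,P.round(3),(M.T@(P-s['tool_pos'])).round(3))
```

```text
t 31.55 pos [0.6758 0.1886 0.2419] yaw 1.547 SHIFT [0.0007, -0.0278, 0.0021] TURN 0.001 q6goal 0.31
1.7 [0.648 0.19  0.24 ] [ 0.001 -0.027  0.002]
1.55 [0.619 0.19  0.245] [ 0.    -0.056 -0.003]
1.4 [0.59  0.19  0.247] [-0.001 -0.086 -0.004]
1.25 [0.561 0.19  0.243] [-0.001 -0.115 -0.   ]
1.1 [0.532 0.19  0.236] [-0.002 -0.144  0.008]
0.95 [0.505 0.19  0.224] [-0.003 -0.17   0.02 ]
0.8 [0.48  0.19  0.208] [-0.003 -0.195  0.036]
0.65 [0.458 0.19  0.189] [-0.004 -0.217  0.055]
0.5 [0.439 0.19  0.166] [-0.004 -0.236  0.078]
0.37 [0.425 0.19  0.145] [-0.004 -0.25   0.099]
0.25 [0.415 0.19  0.123] [-0.005 -0.26   0.121]
0.12 [0.407 0.19  0.099] [-0.005 -0.267  0.145]
0 [0.402 0.19  0.076] [-0.005 -0.272  0.168]
-0.03 [0.402 0.19  0.07 ] [-0.005 -0.272  0.174]
```

Call:
{"method": "step_arm", "body": {
  "series": [0,-0.028,0.002,0,0,-0.058,-0.002,0,0,-0.09,-0.003,0,0,-0.12,0.001,0,0,-0.148,0.01,0,0,-0.174,0.022,0,0,-0.199,0.038,0,0,-0.22,0.056,0]
}}

```text
time: 32.55
tool_pos: [0.4611, 0.1951, 0.1944]
tcp_rot: [2.246, 2.193, 0.011]
wrist_force: [0.4, 0.7, 2.5]
width: 0.001
grip_force: 0.8
```

```bash
python3 -c "
from h import *
go(.439,.19,.166,1.546)
go(.402,.19,.07,1.546)
p,T=cam('scene');[print(r) for r in viewer.spot_point(p,'lid_edge')[:2]]
for a in (.5,.65,.8): print(a,proj(p,T,[.583-.216*np.cos(a)+.026*np.sin(a),.194,.05+.216*np.sin(a)+.026*np.cos(a)]))"
```

```text
t 32.55 pos [0.4611 0.1951 0.1944] yaw 1.547 SHIFT [-0.0057, -0.0222, 0.0282] TURN 0.001 q6goal 0.43
t 32.55 pos [0.4611 0.1951 0.1944] yaw 1.547 SHIFT [-0.0069, -0.0598, 0.124] TURN 0.001 q6goal 0.47
{'point': [266.2, 268.8], 'score': 0.91}
0.5 [289.935662   295.22380591]
0.65 [277.4631827  275.77847612]
0.8 [263.11056553 256.77475406]
```

The lid follows, at about 0.7 rad now. I continue down.

Call:
{"method": "step_arm", "body": {
  "series": [0,-0.02,0.022,0,0,-0.034,0.046,0,0,-0.045,0.07,0,0,-0.053,0.092,0,0,-0.058,0.108,0,0,-0.059,0.118,0,0,-0.059,0.121,0,0,-0.059,0.121,0]
}}

```text
time: 33.65
tool_pos: [0.4027, 0.196, 0.0757]
tcp_rot: [-2.248, -2.194, 0.001]
wrist_force: [-17.5, -6.4, 44.5]
width: -0.004
grip_force: 22.4
```

Call:
{"method": "step_arm", "body": {
  "series": [0,0,-0.04,0,0,0,-0.1,0,0,0,-0.15,0,0,0,-0.2,0,0,0,-0.2,0,0,0,-0.2,0]
}}

```text
time: 34.4
tool_pos: [0.4018, 0.1955, 0.2697]
tcp_rot: [2.248, 2.194, 0.001]
wrist_force: [-0.2, 0.7, -1.5]
width: -0.0
grip_force: 0.0
```

```bash
python3 -c "
from h import *
s=monitor.read_state();print(s['time'],s['wrist_force'],s['tool_pos'])
p,T=cam('scene');[print(r) for r in viewer.spot_point(p,'lid_edge')[:2]]
for a in (0,.05,.1): print(a,proj(p,T,[.583-.216*np.cos(a)+.026*np.sin(a),.194,.05+.216*np.sin(a)+.026*np.cos(a)]))"
```

```text
34.4 [-0.23640429  0.66173945 -1.47731326] [0.40179858 0.1955248  0.26969681]
{'point': [310.5, 356.2], 'score': 0.78}
0 [313.35404844 353.66567379]
0.05 [312.37245006 348.67610653]
0.1 [311.08766654 343.44806016]
```

The lid edge is at the projected shut position, so I hand the job in.

```bash
python3 -c "
from workcell import job
print(job.finish_job())"
```

```text
the job is handed in; nothing more can be done
None
```

I handed the job in with all three instruments pressed home, judged by their contact heights, and the lid shut. The judge's verdict isn't known, I did not re-measure the bystanders at the end, and I viewed 12 pictures, over the limit of 10.

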